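Dry the rinsed sample tins in the hanging basket

ROBOT

A 6-joint arm with a two-finger parallel gripper is mounted at the origin on a cart in front of the work surface, level with it; the furniture and walls round the work are solid. World frame = base frame: x ahead of the robot, y to its left, z up, the work surface at z = 0. Lengths are in mm, angles in rad, forces in N, time in s.
With the tool pointing down it reaches from about 325 to 875 mm from the base axis. Payload 4.4 kg.
Tool frame: the origin (TCP) lies on the centre line of the jaws, within the pads' length; the fingertips stand ahead of it and the grasp point (between the pads) lies 6 mm ahead of it (ctrl.tcp_to_tips is the z of the fingertips in the tool frame, in mm); z points along the fingers, y is the direction in which the jaws open and shut (so a half turn about z gives the same grasp; the last joint's range is limited). The gripper opens to 85 mm and grips with 20 to 120 N. Pads are 22 mm wide; open, the fingers measure 114 mm over their backs; the gripper's body (76 mm by 85 mm) begins 54 mm behind the grasp point. The pads swing forward as they close: fully open they stand 13 mm farther back than shut.
Start: joints at [-1.409, 0.207, 1.542, -0, 1.393, -0.15], TCP at [176.929, -547.105, 256.282] pointing down, gripper open.
Joint ranges: [-2.73, 2.73], [-0.86, 2.22], [0.23, 2.46], [-1.11, 4.25], [0.08, 2.63], [-2.82, 2.82]. Speed limits (rad/s): [2.79, 2.79, 3.14, 3.14, 3.14, 3.14].

INTERFACE

Orientations are given as a 3x3 rotation matrix whose columns are the frame's x, y, z axes.
In Python, from plant import ctrl, sensors, optics gives the robot as it stands. Calls block until the motion is done:
- ctrl.move_ptp(position, orientation): joint-space move of the TCP to a pose.
- ctrl.move_l(position, rot=None, vel=150, threshold=None): straight line of the TCP; rot=None keeps the orientation; vel is the mean speed in mm/s. With threshold (N) it stops when the force on the tool has changed by that much, and returns True; else False.
- ctrl.set_joints(angles): joint-space move.
- ctrl.gripper_to(opening, force=None): finger opening in mm; force is the grip in N (None keeps the last); returns when the fingers have stopped.
- ctrl.hold(seconds).
- ctrl.solve_ik(position, orientation): joint angles nearest the present ones, or None.
- sensors.read_state(): the state.
- optics.grab_frame(name): name is "scene" or "top" or "wrist"; returns (picture, depth): 420x560x3 uint8, red, green, blue; 420x560 float32, mm along the optical axis (not along the pixel's ray), 0 where there is no reading.
- optics.camera_params(name): a dict with "mtx" (3x3 intrinsics, pixels), "R" (3x3) and "t" (3): a world point X has camera coordinates R X + t; the wrist camera has in their place "T_tool_cam" (4x4, takes a point from camera to tool coordinates, whose origin is the TCP and whose axes are the flange's). Camera axes: x right, y down, z forward; pixel columns grow to the right and rows downward; lengths in mm; the calibration is good to about 2 mm. The wrist camera is an equidistant fisheye: a pixel r from the principal point sees the ray r / f radians off the axis. A picture is of the moment at which its call begins: read the wrist's pose just before it. camera_params takes no time and is no camera call.
A pose or a line that the arm cannot do raises ctrl.MotionError and nothing moves.
- ctrl.finish_job(): hands the job in, once; it reports no verdict.
The state is a dict: "t": time; "q": joint angles; "qvel": joint speeds; "tau": joint torques, N m; "eef_pos": TCP position; "eef_rot": TCP orientation; "force": force on the tool from outside, world axes, zero at the start; "wrist_torque": the same for the moment, N m; "grip_width": finger opening in mm.
Only numpy, scipy, OpenCV 4.12 (cv2) and the standard library are available. Lean on these libraries where they do the work, as an engineer would, in place of code of your own. Each camera call takes 0.05 s, during which the arm holds its last target.

TASK

Take the aluminium basket off its two hooks, stand it on the brown cork mat, and put every sample tin from the white mat into it, standing upright on its floor. Then carry the loaded basket level, never tipping it, to the warm-air dryer, set it down flat on the floor of the dryer's well with all the tins still upright in it, and only then press the dryer's start button all the way down and let go. Leave the beaker, the pen and the bulb where they are.

Things in the scene. Friction and masses are not known exactly. Their poses are not given: they have to be found in the camera images.
- basket: Low open sheet-aluminium basket, 200 mm (x) by 150 mm (y), walls 16 mm high and 3 mm thick, floor 4 mm thick, about 0.45 kg. Origin: centre of its underside; z up. A rigid steel arch stands over its middle: uprights at y = +-71 mm and a flat-sided carrying bar along y. At the start the bar lies in the two hooks and the basket's underside is 40 mm over the bench, its yaw that of the stand.
- basket_handle (a point): Centre of the basket's carrying bar, 150 mm above the basket's underside. The bar runs along the basket's y, is 12 mm thick (along x), 14 mm high, 146 mm long, and is to be pinched here, between the hooks.
- hook_stand: Fixed steel stand. Origin on the bench, straight below the place where the bar hangs. Its two upturned hooks (8 mm rod, at y = +-45 mm) point along its own -x, roughly towards the robot. Two posts 210 mm high stand at x = +128 mm, behind the basket; a foot plate 12 mm high lies between x = +90 and +180 mm.
- hook_seat (a point): Middle between the two hook seats, where the bar's underside rests at the start, 183 mm over the bench. 26 mm in front of it (along the stand's -x) the hook tips rise to 228 mm, so the bar must be lifted at least 46 mm before it can come out along -x.
- dryer: Fixed warm-air dryer, a white box with an open well. Origin on the bench under the centre of the well. Well 224 mm (x) by 174 mm (y) inside; rim 70 mm over the bench, walls 13 mm thick. The basket goes in with its long side along the dryer's x (either way round), about 12 mm free on each side. A grey console, 55 mm deep and as high as the rim, adjoins at +x and carries the start button.
- dryer_floor (a point): Centre of the floor of the dryer's well, 12 mm above the bench.
- start_button_top (a point): Top centre of the dryer's round start button (30 mm across), on the console; it is pushed straight down.
- start_button (a joint): Travel of the start button in m: 0 released, 0.006 fully pressed (spring, about 5 N when fully down; springs back).
- loading_mat: Fixed brown cork mat, 220 mm (x) by 170 mm (y), 2 mm thick, empty at the start. Origin: centre of its underside. The basket stands on it while it is loaded.
- rinse_mat: Fixed white plastic mat, 220 by 190 mm, 2 mm thick, on which the rinsed sample tins stand. Origin: centre of its underside.
- tin_1: Round aluminium sample tin with its lid pressed on (one rigid piece), 54 mm across, 45 mm high, 80 g; two to four of these are present. Origin: centre of its underside; z along its axis, up when it stands.
- tin_2: Round aluminium sample tin with its lid pressed on (one rigid piece), 54 mm across, 45 mm high, 80 g; two to four of these are present. Origin: centre of its underside; z along its axis, up when it stands.
- tin_3: Round aluminium sample tin with its lid pressed on (one rigid piece), 54 mm across, 45 mm high, 80 g; two to four of these are present. Origin: centre of its underside; z along its axis, up when it stands.
- tin_4: Round aluminium sample tin with its lid pressed on (one rigid piece), 54 mm across, 45 mm high, 80 g; two to four of these are present. Origin: centre of its underside; z along its axis, up when it stands.
- beaker: A glass beaker, 71 mm high, 59 mm across, standing on the bench behind the mats; to be left alone. Origin: centre of its underside.
- pen: Black marker pen, 125 mm long, lying on the bench behind the mats; to be left alone.
- bulb: Red rubber pipette bulb, 96 mm long, lying on the bench behind the mats; to be left alone.
Mind the look-alikes: they are no part of the job. Leave any purple look-alike of the tin_2 alone.

How it is judged:
By the outcome, as a careful person would: the job done as asked, in the order asked, and still so for the second after the job is handed in, with the robot touching nothing.
Of tin_1, tin_2, tin_3, tin_4 only 2 to 4 are there at a start; the rules pass over those that are not, and their reading is None.
At some moment in a run one of tin_1, tin_2, tin_3, tin_4 may be knocked a few centimetres aside while the robot is not near it.
It also fails if it takes over 210 s, if anything falls off the work surface, if the arm or the gripper's body presses on something with over 40 N, if the wrist force passes 120 N, or if a joint passes its speed limit or range.

## Working session

There is one attempt and no reset: what is moved stays moved. The work goes in short steps, each a Python script; the robot and the scene stay as the last script left them, time stands still between calls to the robot, and variables do not carry over. Pictures are saved under pics/ and viewed, and the job is handed in when it is done.

```bash
ls; mkdir -p pics
python3 - <<'E'
from plant import ctrl,sensors,optics
import cv2,numpy as np
s=sensors.read_state();print(s['t'],s['eef_pos'],ctrl.tcp_to_tips)
for n in("scene","top","wrist"):
    p,d=optics.grab_frame(n);cv2.imwrite(f"pics/a_{n}.png",p[:,:,::-1]);np.savez(f"a_{n}.npz",p=p,d=d)
    print(n,optics.camera_params(n))
E
```

```text
pics
0.0 [ 176.78451887 -546.3950772   255.09767382] 25.0
scene {'mtx': array([[533.01509314,   0.        , 284.65356236],
       [  0.        , 533.01509314, 206.76592277],
       [  0.        ,   0.        ,   1.        ]]), 'R': array([[-0.8343308 , -0.5512544 ,  0.00327352],
       [-0.37287908,  0.55996385, -0.73986599],
       [ 0.40602133, -0.61851361, -0.67274631]]), 't': array([ 486.32809079,  289.92413033, 1558.98541717])}
top {'mtx': array([[497.48521653,   0.        , 276.2315216 ],
       [  0.        , 497.48521653, 210.46603686],
       [  0.        ,   0.        ,   1.        ]]), 'R': array([[ 0.00723309, -0.99984019,  0.01634861],
       [-0.99800115, -0.00824428, -0.06265563],
       [ 0.0627804 , -0.01586274, -0.9979013 ]]), 't': array([  52.96462783,  565.37839854, 1504.49805492])}
wrist {'mtx': array([[325.1922621 ,   0.        , 279.16081447],
       [  0.        , 325.1922621 , 211.1254158 ],
       [  0.        ,   0.        ,   1.        ]]), 'T_tool_cam': array([[ 1.42086748e-03, -9.51286030e-01, -3.08306454e-01,
         7.87531090e+01],
       [ 9.99998720e-01,  1.12468083e-03,  1.13838842e-03,
         4.87019761e-01],
       [-7.36186639e-04, -3.08307677e-01,  9.51286410e-01,
        -1.18364573e+02],
       [ 0.00000000e+00,  0.00000000e+00,  0.00000000e+00,
         1.00000000e+00]])}
```

View pics/a_scene.png

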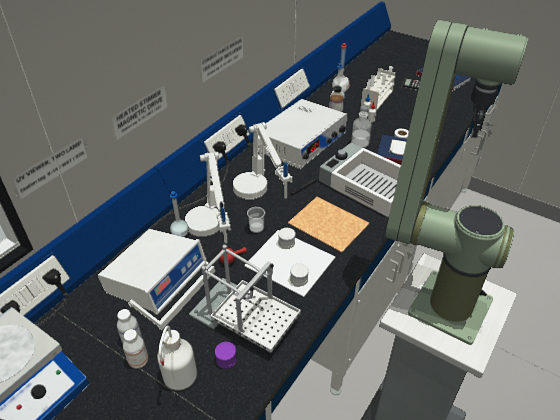

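View pics/a_top.png

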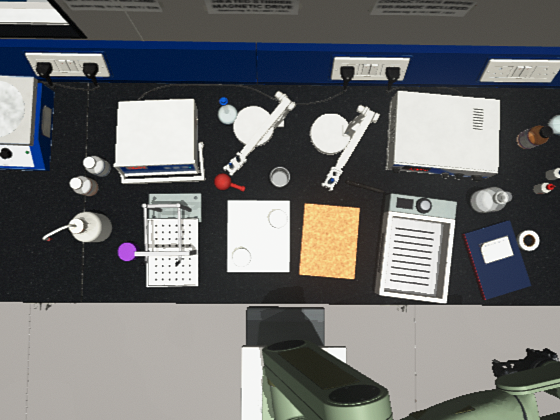

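View pics/a_wrist.png

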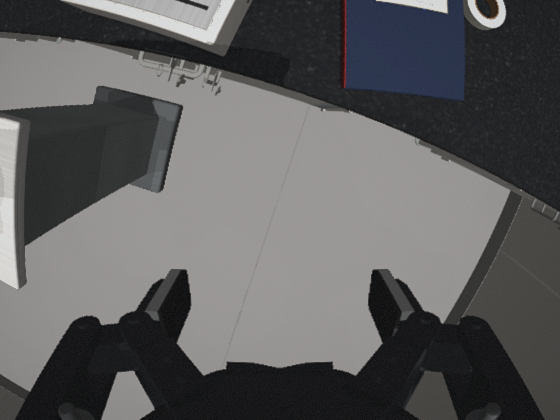

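```bash
cat > h.py <<'E'
import numpy as np,cv2
from plant import ctrl,sensors,optics
def cloud(n,d):
    c=optics.camera_params(n);K=c['mtx'];v,u=np.mgrid[0:420,0:560]
    P=np.stack([(u-K[0,2])/K[0,0]*d,(v-K[1,2])/K[1,1]*d,d],-1)
    W=(P-c['t'])@c['R'];W[d<=0]=np.nan
    return W
def crop(p,x0,y0,x1,y1,s,f):
    cv2.imwrite("pics/"+f,cv2.resize(p[y0:y1,x0:x1,::-1],None,fx=s,fy=s,interpolation=cv2.INTER_CUBIC))
def pix2plane(n,u,v,z):
    c=optics.camera_params(n);K=c['mtx']
    r=c['R'].T@np.array([(u-K[0,2])/K[0,0],(v-K[1,2])/K[1,1],1]);o=-c['R'].T@c['t']
    return o+r*(z-o[2])/r[2]
E
python3 - <<'E'
from h import *
a=np.load('a_top.npz');p,d=a['p'],a['d'];crop(p,115,170,305,300,4,'b1.png');crop(p,365,180,465,310,4.5,'b2.png')
W=cloud('top',d)
for u,v in [(242,257),(276,218),(127,252),(258,235),(330,240),(424,205),(405,200),(175,253),(190,253),(280,176),(416,265),(300,290),(350,290),(395,205)]:
    print(u,v,W[v,u].round(1))
E
```

```text
242 257 [423.2 159.1  41.2]
276 218 [540.4  58.4  48.8]
127 252 [435.8 500.6  44.9]
258 235 [489.8 112.7   1.2]
330 240 [ 476.  -109.1    4.4]
424 205 [ 580.1 -374.8   88.1]
405 200 [ 596.2 -324.7   67.4]
175 253 [437.5 329.9 198. ]
190 253 [437.3 292.9 179.1]
280 176 [670.3  46.7  24. ]
416 265 [ 401.2 -374.1    5.2]
300 290 [322.4 -17.5   0.6]
350 290 [ 323.5 -170.7    3.1]
395 205 [ 580.8 -294.1   69.7]
```

View pics/b1.png

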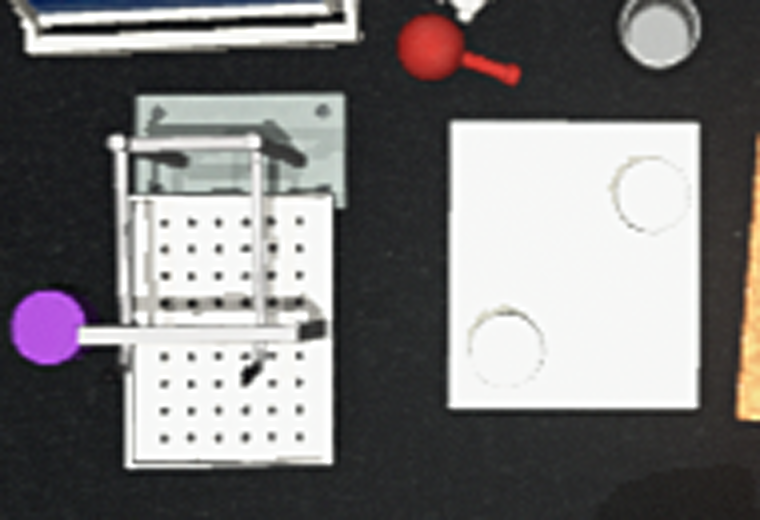

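View pics/b2.png

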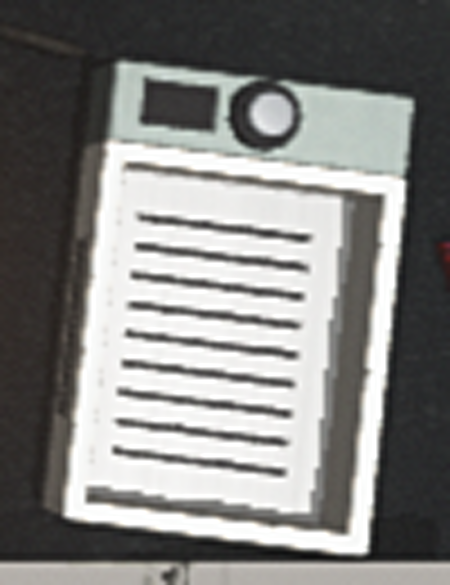

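```bash
cat >> h.py <<'E'
def ortho(n,p,z,x0,x1,y0,y1,s=2.0):
    # out: row 0 = x1 (far), col 0 = y1 (left); s px/mm
    c=optics.camera_params(n)
    h,w=int((x1-x0)*s),int((y1-y0)*s);r,cc=np.mgrid[0:h,0:w]
    X=np.stack([x1-r/s,y1-cc/s,np.full(r.shape,z)],-1)@c['R'].T+c['t'];q=X@c['mtx'].T
    m=(q[...,:2]/q[...,2:]).astype(np.float32)
    return cv2.remap(p,m[...,0],m[...,1],cv2.INTER_CUBIC)
def rect(mask,x1,y1,s):
    cs,_=cv2.findContours(mask.astype(np.uint8),cv2.RETR_EXTERNAL,cv2.CHAIN_APPROX_NONE)
    c=max(cs,key=cv2.contourArea);(u,v),(w,h),a=cv2.minAreaRect(c)
    return (round(x1-v/s,1),round(y1-u/s,1)),(round(w/s,1),round(h/s,1)),round(a,2)
E
python3 - <<'E'
from h import *
for n in('top','scene'):
    p=np.load(f'a_{n}.npz')['p'];s=2
    o=ortho(n,p,2,320,660,-10,230);g=o.min(2)
    print(n,'white mat',rect(g>120,660,230,s))
    o=ortho(n,p,2,330,640,-260,0);hs=cv2.cvtColor(o,cv2.COLOR_RGB2HSV)
    print(n,'cork',rect((hs[...,1]>80)&(hs[...,2]>120),640,0,s)); cv2.imwrite(f'pics/c_cork_{n}.png',o[...,::-1])
    o=ortho(n,p,70,300,640,-520,-240);cv2.imwrite(f'pics/c_dry_{n}.png',o[...,::-1])
    print(n,'dryer+console',rect(cv2.morphologyEx((o.min(2)>120).astype(np.uint8),cv2.MORPH_OPEN,np.ones((5,5))),640,-240,s))
    o=ortho(n,p,190,340,600,250,520);cv2.imwrite(f'pics/c_bar_{n}.png',o[...,::-1])
    o=ortho(n,p,56,300,620,240,460);cv2.imwrite(f'pics/c_bask_{n}.png',o[...,::-1])
E
cd pics; python3 -c "
import cv2,numpy as np
def hs(*f):
    I=[cv2.imread(x) for x in f];h=max(i.shape[0] for i in I);return np.hstack([cv2.copyMakeBorder(i,0,h-i.shape[0],0,8,0) for i in I])
a=hs('c_dry_top.png','c_dry_scene.png','c_bar_top.png','c_bar_scene.png')
cv2.imwrite('d1.png',hs('c_dry_top.png'));cv2.imwrite('d2.png',hs('c_bar_top.png'));cv2.imwrite('d3.png',hs('c_bask_top.png'));
"
```

```text
top white mat ((488.0, 112.4), (222.1, 193.9), 89.69)
top cork ((474.0, -106.4), (174.2, 222.9), 4.43)
top dryer+console ((454.8, -360.7), (203.1, 304.1), 6.9)
scene white mat ((506.1, 117.2), (235.2, 283.0), 8.98)
scene cork ((474.4, -104.4), (175.3, 223.7), 4.59)
scene dryer+console ((461.2, -382.0), (255.4, 324.1), 6.34)
```

View pics/d1.png

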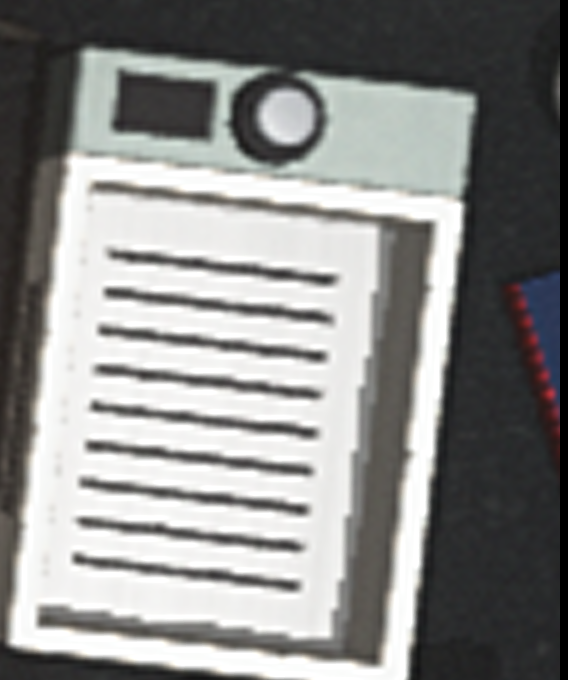

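View pics/d2.png

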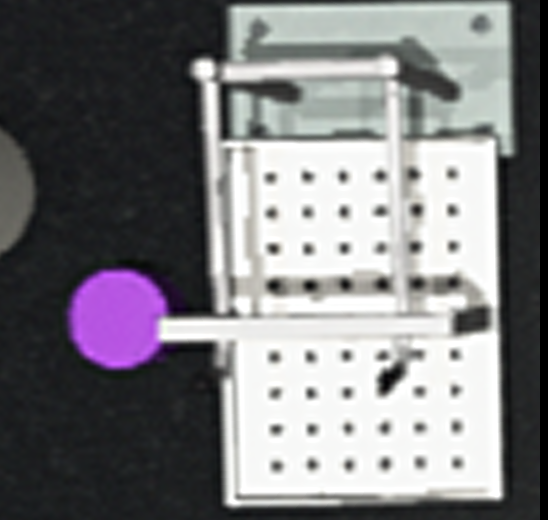

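View pics/d3.png

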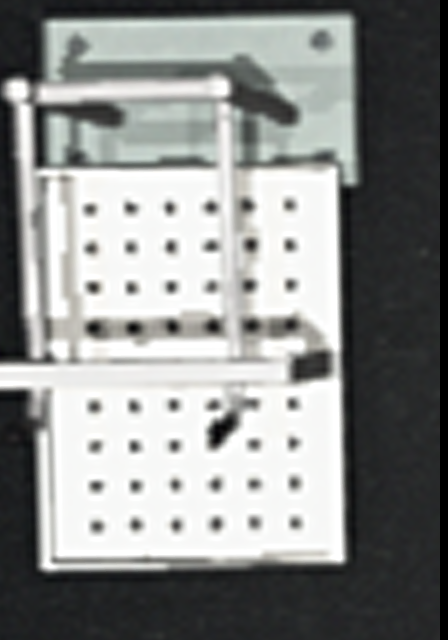

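```bash
cat >> h.py <<'E'
def R(a):
    a=np.deg2rad(a);c,s=np.cos(a),np.sin(a);return np.array([[c,s,0],[s,-c,0],[0,0,-1.]])
def st():
    s=sensors.read_state();print('t %.1f'%s['t'],'pos',s['eef_pos'].round(1),'F',np.round(s['force'],1),'w',round(s['grip_width'],1),'q',np.round(s['q'],2));return s
E
python3 - <<'E'
from h import *
st()
for nm,pos,angs in [('hook',(436,365,260),(91,-89)),('cork',(474,-105,160),(85.5,-94.5)),('dry',(427,-357,175),(83,-97)),
  ('tin',(423,159,40),(0,90,-90,180)),('tinb',(540,58,40),(0,90,-90,180)),('placefar',(534,-110,40),(-4.5,175.5,85.5,-94.5)),('placenear',(414,-100,40),(-4.5,175.5,85.5,-94.5)),('btn',(580,-375,110),(-7,173,83,-97))]:
    for a in angs:
        q=ctrl.solve_ik(np.array(pos,float),R(a));print(nm,a,None if q is None else np.round(q,2))
E
```

```text
t 0.1 pos [ 176.8 -546.5  255.4] F [-1.  -0.2 -1. ] w 85.6 q [-1.41  0.21  1.54 -0.    1.39 -0.15]
hook 91 [ 0.54  0.19  1.55 -0.    1.4   0.53]
hook -89 [ 0.54  0.19  1.55 -0.    1.4  -2.61]
cork 85.5 [-0.4   0.12  1.85 -0.    1.17 -0.32]
cork -94.5 None
dry 83 [-0.85  0.25  1.67 -0.    1.23 -0.73]
dry -97 [-0.85  0.25  1.67 -0.    1.23  2.41]
tin 0 [ 0.17  0.26  2.   -0.    0.88  1.74]
tin 90 [ 0.17  0.26  2.   -0.    0.88  0.17]
tin -90 None
tin 180 [ 0.17  0.26  2.   -0.    0.88 -1.4 ]
tinb 0 [-0.05  0.42  1.77 -0.    0.95  1.52]
tinb 90 [-0.05  0.42  1.77 -0.    0.95 -0.05]
tinb -90 None
tinb 180 [-0.05  0.42  1.77 -0.    0.95 -1.62]
placefar -4.5 [-0.36  0.42  1.77 -0.    0.95  1.29]
placefar 175.5 [-0.36  0.42  1.77 -0.    0.95 -1.85]
placefar 85.5 [-0.36  0.42  1.77 -0.    0.95 -0.28]
placefar -94.5 None
placenear -4.5 [-0.44  0.22  2.06 -0.    0.86  1.21]
placenear 175.5 [-0.44  0.22  2.06 -0.    0.86 -1.93]
placenear 85.5 [-0.44  0.22  2.06 -0.    0.86 -0.36]
placenear -94.5 [-0.44  0.22  2.06 -0.    0.86  2.78]
btn -7 [-0.7   0.58  1.35 -0.    1.22  0.99]
btn 173 [-0.7   0.58  1.35 -0.    1.22 -2.15]
btn 83 [-0.7   0.58  1.35 -0.    1.22 -0.58]
btn -97 [-0.7   0.58  1.35 -0.    1.22  2.56]
```

```bash
cat >> h.py <<'E'
def wgrab(f):
    s=sensors.read_state();p,d=optics.grab_frame('wrist')
    np.savez(f+'.npz',p=p,d=d,pos=s['eef_pos'],rot=s['eef_rot']);cv2.imwrite(f'pics/{f}.png',p[:,:,::-1]);return p
def wortho(f,z,x0,x1,y0,y1,s=2.0):
    a=np.load(f+'.npz');c=optics.camera_params('wrist');T=c['T_tool_cam'];K=c['mtx']
    h,w=int((x1-x0)*s),int((y1-y0)*s);r,cc=np.mgrid[0:h,0:w]
    X=np.stack([x1-r/s,y1-cc/s,np.full(r.shape,float(z))],-1)
    t=(X-a['pos'])@a['rot'];q=(t-T[:3,3])@T[:3,:3]
    rho=np.hypot(q[...,0],q[...,1]);th=np.arctan2(rho,q[...,2]);k=K[0,0]*th/np.maximum(rho,1e-9)
    return cv2.remap(a['p'],(K[0,2]+k*q[...,0]).astype(np.float32),(K[1,2]+k*q[...,1]).astype(np.float32),cv2.INTER_CUBIC)
E
python3 - <<'E'
from h import *
ctrl.move_ptp(np.array([470.,-380,330]),R(83));st();wgrab('e_dry')
o=wortho('e_dry',70,300,640,-520,-240);cv2.imwrite('pics/e1.png',o[...,::-1])
o=wortho('e_dry',12,300,540,-460,-260);cv2.imwrite('pics/e2.png',o[...,::-1])
E
```

```text
t 1.4 pos [ 469.1 -380.7  329.5] F [-0.6 -0.7 -0. ] w 85.4 q [-0.82  0.22  1.37 -0.    1.55 -0.7 ]
```

View pics/e_dry.png

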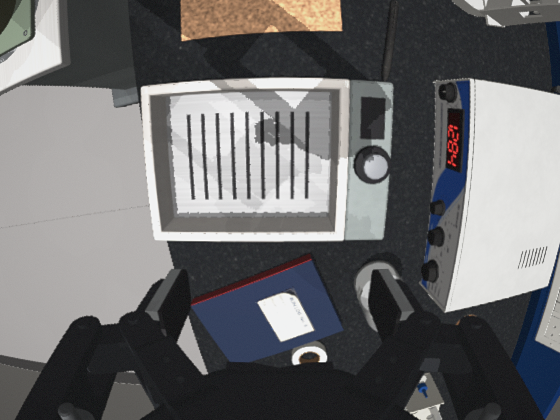

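View pics/e1.png

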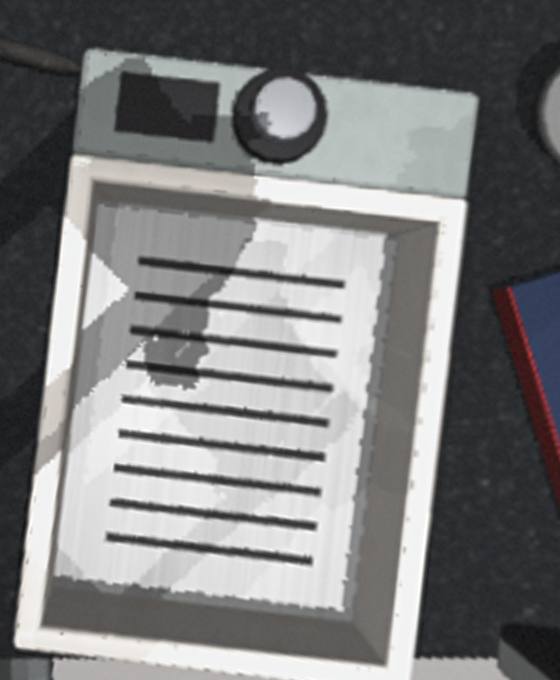

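Run:
```python
from h import *
ctrl.move_ptp(np.array([430.,0,330]),R(90))
ctrl.move_ptp(np.array([436.,330,330]),R(91));st();wgrab('e_bas')
for z,f in((197,'f1'),(56,'f2')):
    o=wortho('e_bas',z,320,580,260,480);cv2.imwrite(f'pics/{f}.png',o[...,::-1])
```

```text
t 4.2 pos [436.6 328.9 329.9] F [-0.  -0.2 -0.3] w 85.6 q [ 0.49  0.1   1.51 -0.    1.53  0.47]
```

View pics/e_bas.png

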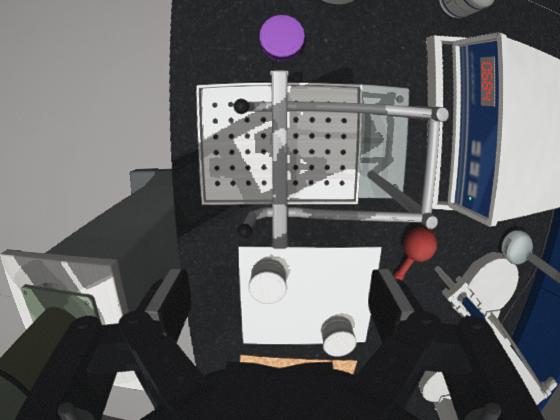

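View pics/f1.png

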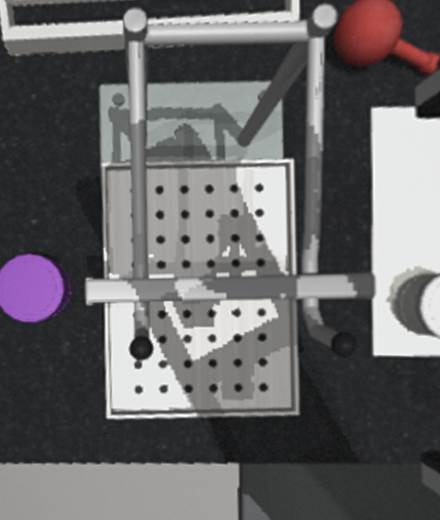

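View pics/f2.png

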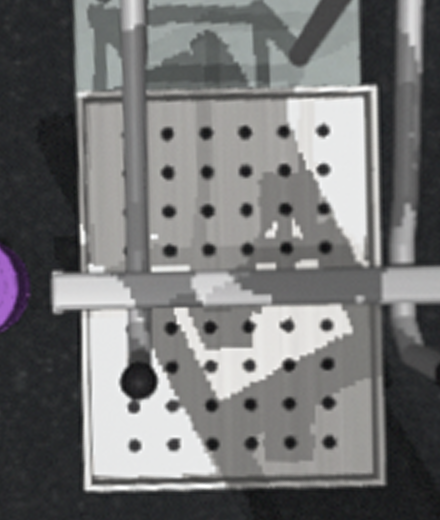

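Run:
```python
from h import *
r=R(91)
ctrl.move_ptp(np.array([436.,364.8,290]),r)
print(ctrl.move_l(np.array([436.,364.8,196]),r,vel=80,threshold=8));st()
ctrl.gripper_to(0,force=90);st();wgrab('g1')
print(ctrl.move_l(np.array([436.,364.8,216]),vel=60));st()
wgrab('g2')
```

```text
False
t 5.9 pos [436.5 365.1 196.8] F [ 0.4 -0.9  0.3] w 85.2 q [ 0.54  0.25  1.62 -0.    1.27  0.53]
t 6.5 pos [435.9 364.8 196.2] F [-0.6 -0.5  2.5] w 10.2 q [0.54 0.25 1.62 0.   1.27 0.53]
False
t 7.1 pos [436.1 364.8 216.2] F [-0.4 -0.9 -4.6] w 10.2 q [ 0.54  0.23  1.6  -0.    1.31  0.53]
```

View pics/g2.png

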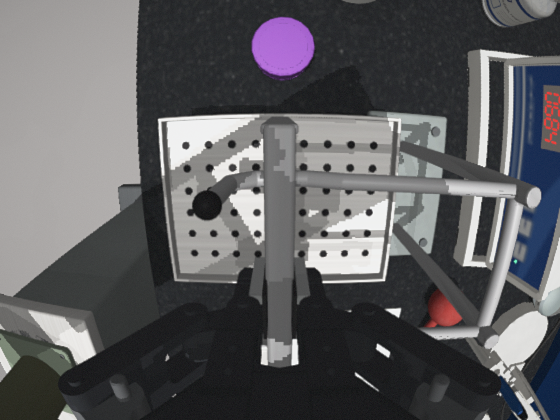

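Run:
```python
from h import *
V=lambda *a:np.array(a,float)
ctrl.move_l(V(436,364.8,262),vel=100);ctrl.move_l(V(288,362.2,262),vel=100);st()
ctrl.move_l(V(400,120,262),R(86),vel=180)
ctrl.move_l(V(474,-105.5,262),R(85.5),vel=150);st();wgrab('g3')
ctrl.move_l(V(474,-105.5,170),vel=100);ctrl.hold(.3);st()
p,d=optics.grab_frame('top');cv2.imwrite('pics/g4.png',p[...,::-1]);crop(p,280,180,380,300,5,'g4c.png')
print(ctrl.move_l(V(474,-105.5,154),vel=15,threshold=4));st()
```

```text
t 9.4 pos [288.6 362.2 262.1] F [ 0.7  0.4 -3.9] w 10.4 q [ 0.71 -0.04  1.8  -0.    1.39  0.69]
t 12.7 pos [ 473.8 -104.8  261.9] F [-0.7 -0.8 -4.8] w 9.9 q [-0.4   0.01  1.75  0.    1.39 -0.32]
t 14.2 pos [ 474.3 -105.6  170.5] F [-0.3 -0.5 -5.8] w 10.1 q [-0.4   0.11  1.84 -0.    1.19 -0.32]
True
t 15.0 pos [ 473.9 -105.5  158.4] F [-0.2 -0.8  5.1] w 10.3 q [-0.4   0.13  1.85  0.    1.16 -0.32]
```

View pics/g3.png

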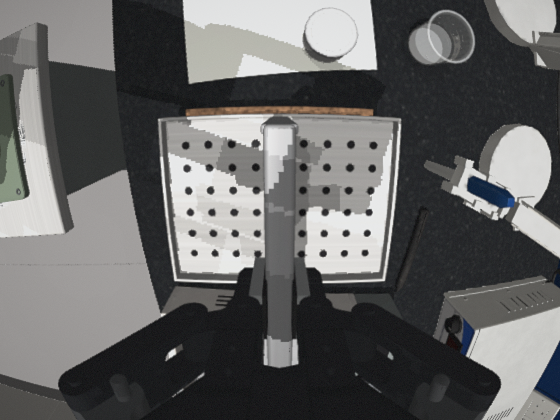

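View pics/g4.png

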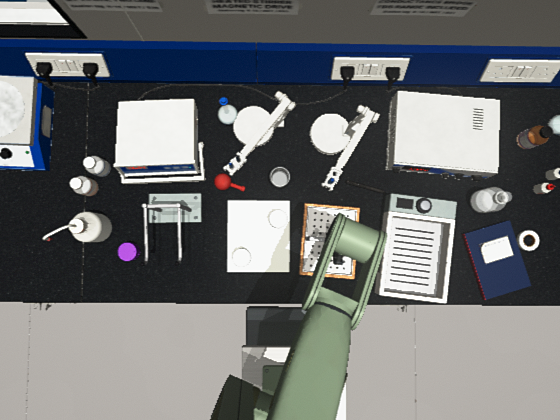

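Run:
```python
from h import *
V=lambda *a:np.array(a,float)
ctrl.gripper_to(85);st();ctrl.move_l(V(474,-105.5,300),vel=150)
ctrl.move_ptp(V(470,50,320),R(90));s=st();wgrab('h1')
p,d=optics.grab_frame('top');crop(p,220,190,390,300,4.5,'h1t.png');np.savez('h_top.npz',p=p,d=d)
o=wortho('h1',47,340,660,-10,230);cv2.imwrite('pics/h2.png',o[...,::-1])
```

```text
t 15.7 pos [ 471.9 -104.6  156.1] F [-0.1 -0.6 -0.1] w 84.8 q [-0.4   0.13  1.86 -0.    1.16 -0.32]
t 17.5 pos [469.8  49.6 319.2] F [-0.1 -0.3  0.1] w 85.1 q [-0.08 -0.06  1.7  -0.    1.51 -0.08]
```

View pics/h1.png

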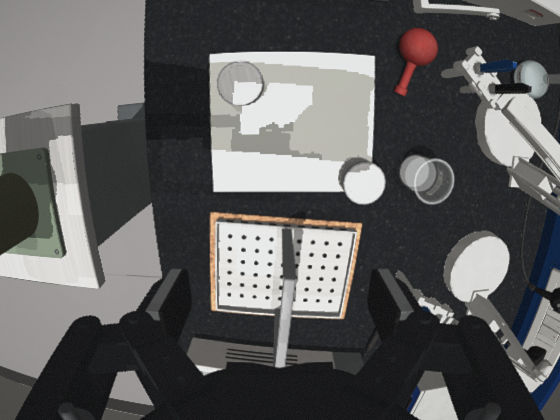

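View pics/h2.png

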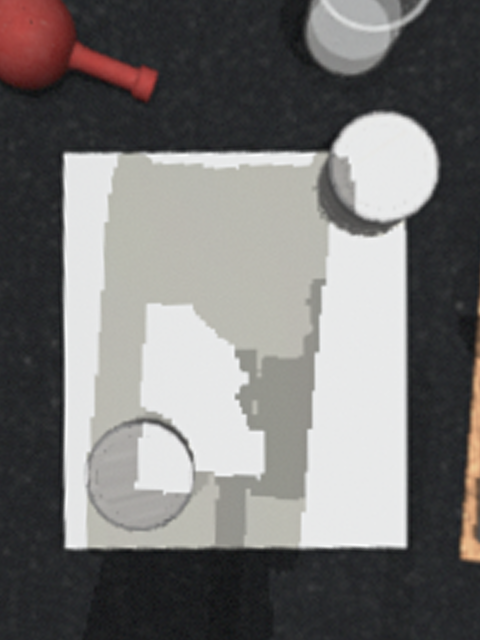

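View pics/h1t.png

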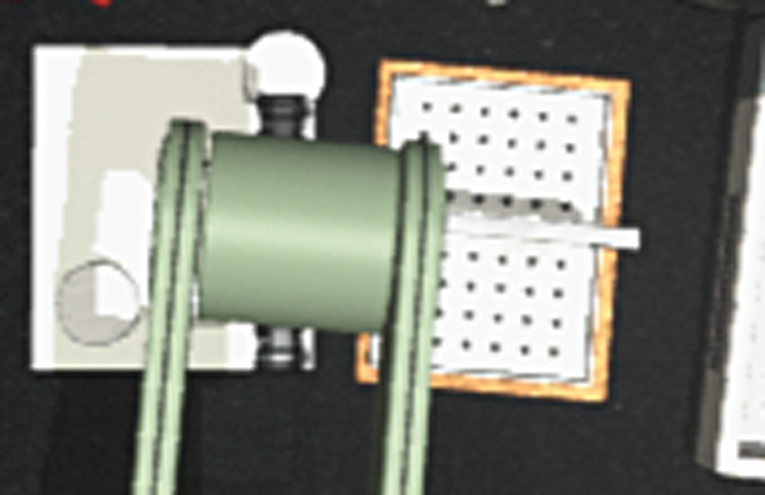

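Run:
```python
from h import *
a=np.load('a_top.npz');W=cloud('top',a['d'])
m=(W[...,0]>560)&(W[...,0]<700)&(W[...,2]>85)
for y0 in range(-250,260,25):
    k=m&(W[...,1]>=y0)&(W[...,1]<y0+25)
    if k.any(): print(y0,k.sum(),'minx',np.nanmin(W[k][:,0]).round(),'z',W[k][:,2].min().round(),W[k][:,2].max().round())
```

```text
-150 22 minx 670.0 z 145.0 173.0
-125 139 minx 628.0 z 125.0 172.0
-100 134 minx 616.0 z 126.0 205.0
-75 8 minx 629.0 z 126.0 149.0
125 2 minx 698.0 z 112.0 133.0
150 70 minx 675.0 z 111.0 190.0
175 98 minx 658.0 z 97.0 193.0
200 17 minx 674.0 z 113.0 131.0
```

Run:
```python
from h import *
V=lambda *a:np.array(a,float)
ctrl.move_ptp(V(560,40,220),R(180));wgrab('i0')
o=wortho('i0',47,460,660,-40,120,3);cv2.imwrite('pics/i0o.png',o[...,::-1])
st()
```

```text
t 19.0 pos [560.1  39.6 220.3] F [ 0.1 -0.3  0.4] w 84.8 q [-0.08  0.21  1.61 -0.    1.32 -1.65]
```

View pics/i0o.png

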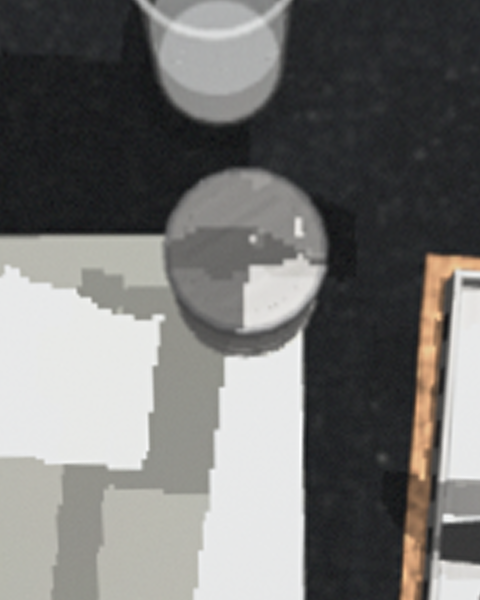

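View pics/i0.png

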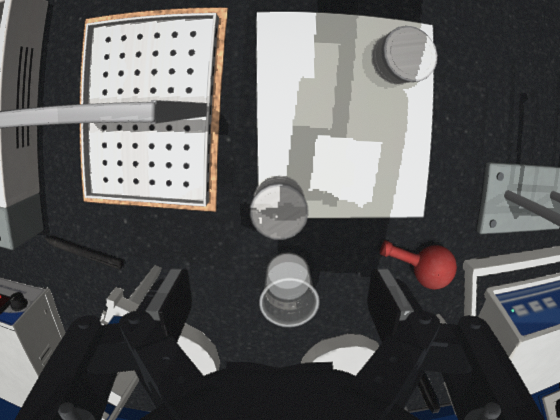

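Run:
```python
from h import *
V=lambda *a:np.array(a,float)
r=R(180)
ctrl.move_l(V(576.6,38,120),r,vel=150)
print(ctrl.move_l(V(576.6,38,45),r,vel=80,threshold=6));st()
ctrl.gripper_to(40,force=35);st()
ctrl.move_l(V(576.6,38,70),vel=60);wgrab('i1');ctrl.move_l(V(576.6,38,250),vel=200);s=st()
ctrl.move_ptp(V(412.1,-100.6,250),R(175.5))
ctrl.move_l(V(412.1,-100.6,80),vel=150);ctrl.hold(.2);st();wgrab('i2')
```

```text
False
t 20.9 pos [577.2  37.9  45.6] F [0.3 0.1 0.1] w 84.8 q [-0.08  0.47  1.68  0.    0.99 -1.65]
t 21.3 pos [577.4  37.9  45.9] F [0.7 0.5 3.4] w 52.8 q [-0.08  0.47  1.68  0.    0.99 -1.65]
t 23.0 pos [575.5  38.1 248.2] F [ 0.7  0.4 -1.3] w 53.0 q [-0.08  0.22  1.54 -0.    1.38 -1.65]
t 25.3 pos [ 412.7 -100.9   80.8] F [-0.  -0.6 -1.5] w 52.8 q [-0.44  0.13  2.05 -0.    0.96 -1.94]
```

View pics/i2.png

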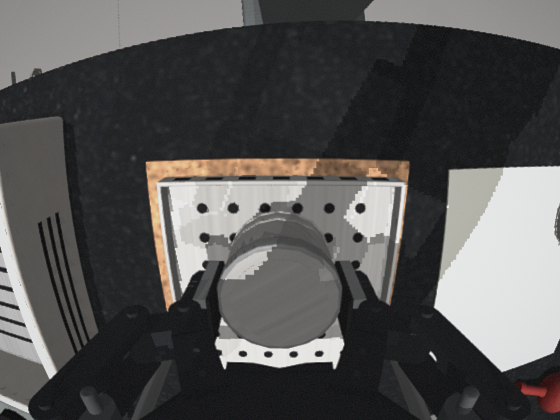

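View pics/i1.png

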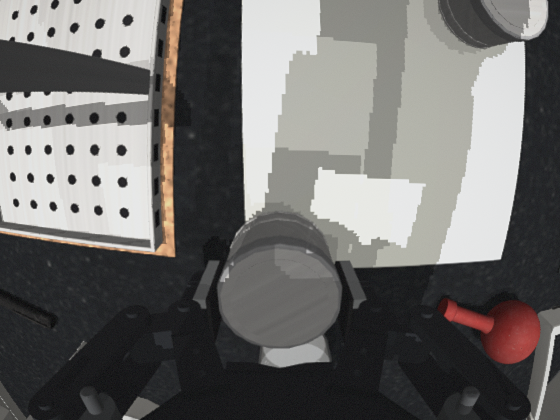

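Run:
```python
from h import *
V=lambda *a:np.array(a,float)
print(ctrl.move_l(V(412.1,-100.6,46),vel=20,threshold=3));st()
ctrl.gripper_to(68);ctrl.move_l(V(412.1,-100.6,250),vel=150);st();wgrab('j0')
ctrl.move_ptp(V(440,120,250),R(90));wgrab('j1');st()
o=wortho('j1',47,340,540,80,240,3);cv2.imwrite('pics/j1o.png',o[...,::-1])
ctrl.gripper_to(85)
```

```text
True
t 26.7 pos [ 412.  -100.6   49.8] F [-0.2 -0.3  4.7] w 53.2 q [-0.44  0.19  2.06 -0.    0.89 -1.94]
t 28.5 pos [ 411.5 -100.3  249. ] F [ 0.3 -0.1  1. ] w 67.8 q [-0.44 -0.12  1.9  -0.    1.37 -1.94]
t 30.4 pos [440.  119.7 249.9] F [-0.2  0.  -0.8] w 68.1 q [ 0.08 -0.05  1.83 -0.    1.36  0.08]
```

View pics/j0.png

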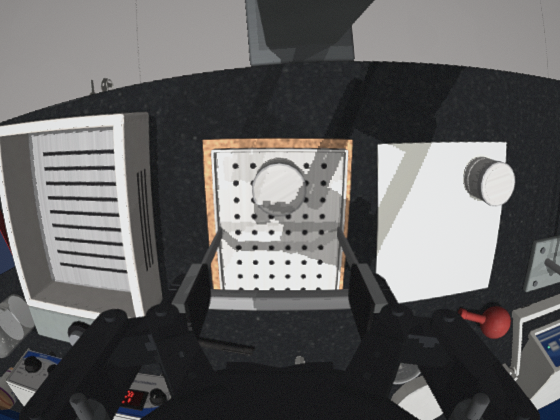

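View pics/j1o.png

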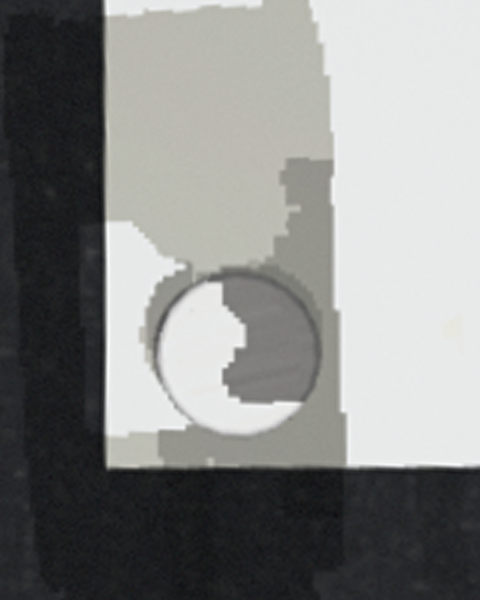

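View pics/j1.png

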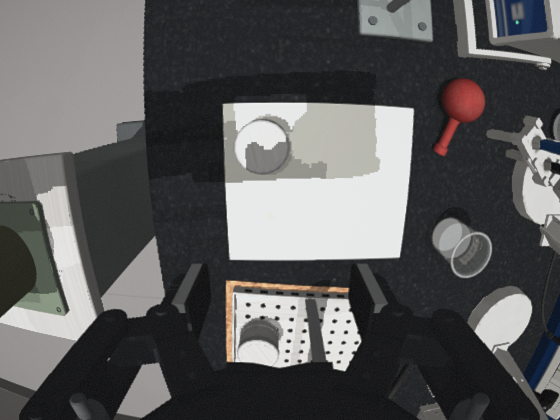

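Run:
```python
from h import *
V=lambda *a:np.array(a,float)
r=R(90)
ctrl.move_ptp(V(422.7,160.3,130),r)
print(ctrl.move_l(V(422.7,160.3,45),r,vel=80,threshold=6))
ctrl.gripper_to(40,force=35);st()
ctrl.move_l(V(422.7,160.3,70),vel=60);ctrl.move_l(V(422.7,160.3,260),vel=200);st()
ctrl.move_ptp(V(535.7,-110.4,260),R(85.5))
ctrl.move_l(V(535.7,-110.4,80),vel=120);ctrl.hold(.2);st();wgrab('k1')
print(ctrl.move_l(V(535.7,-110.4,46),vel=20,threshold=3));st()
```

```text
False
t 32.9 pos [423.2 160.4  45.7] F [-1.5 -0.4  6. ] w 52.7 q [ 0.17  0.25  2.   -0.    0.89  0.17]
t 34.6 pos [421.7 160.1 258.5] F [ 0.  -0.3 -0.6] w 52.8 q [ 0.17 -0.06  1.83 -0.    1.38  0.17]
t 37.5 pos [ 535.4 -110.3   79.8] F [ 2.8 -0.8 -1.6] w 53.2 q [-0.36  0.36  1.75 -0.    1.03 -0.28]
True
t 38.5 pos [ 535.2 -110.3   61.7] F [ 0.6 -0.6  4.2] w 52.5 q [-0.36  0.39  1.76 -0.    1.   -0.28]
```

View pics/k1.png

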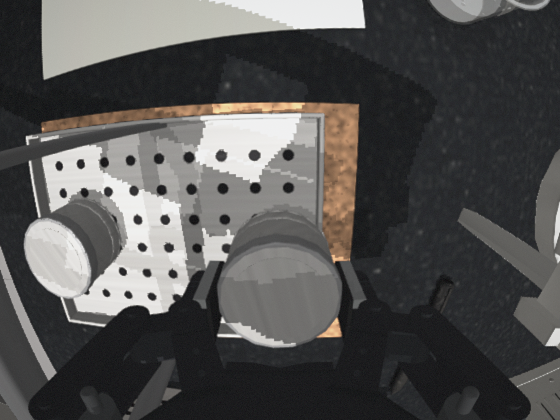

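Run:
```python
from h import *
wgrab('k2');o=wortho('k2',18,360,620,-220,20,2.3);cv2.imwrite('pics/k2o.png',o[...,::-1])
p,d=optics.grab_frame('scene');crop(p,260,170,420,290,5,'k2s.png')
p,d=optics.grab_frame('top');crop(p,280,180,400,300,5,'k2t.png')
```

```text
(no output)
```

View pics/k2o.png

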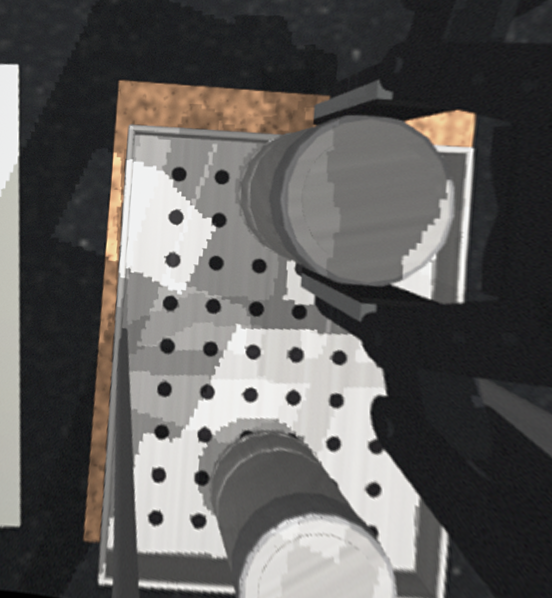

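View pics/k2.png

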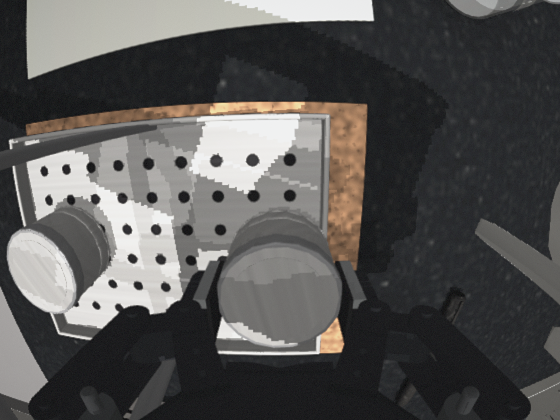

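View pics/k2s.png

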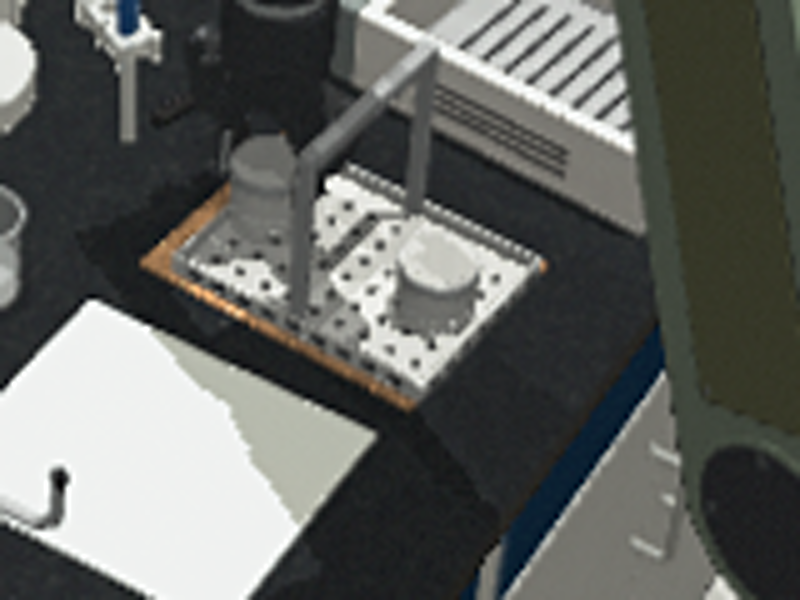

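View pics/k2t.png

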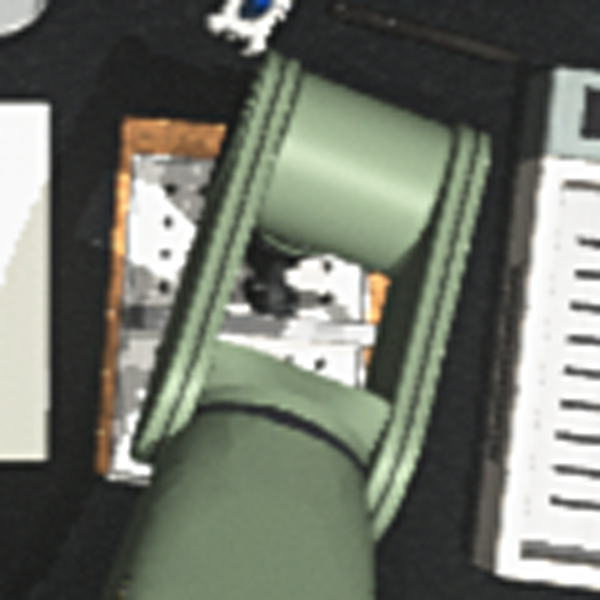

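Run:
```python
from h import *
V=lambda *a:np.array(a,float)
ctrl.move_l(V(535.2,-110.3,70),vel=40);st()
ctrl.move_l(V(549,-111.5,70),vel=40);st()
print(ctrl.move_l(V(549,-111.5,260),vel=100,threshold=5));st()
ctrl.move_ptp(V(500,-60,300),R(20));st();wgrab('k3');
p,d=optics.grab_frame('top');crop(p,280,180,400,300,5,'k3t.png')
o=wortho('k3',18,340,600,-220,20,2.3);cv2.imwrite('pics/k3o.png',o[...,::-1])
```

```text
t 39.1 pos [ 535.3 -110.3   70.1] F [ 0.6 -1.  -1.8] w 52.9 q [-0.36  0.38  1.75 -0.    1.01 -0.28]
t 39.6 pos [ 549.  -111.4   69.8] F [-0.5 -0.4 -0.7] w 52.5 q [-0.35  0.4   1.72 -0.    1.03 -0.28]
False
t 41.6 pos [ 548.7 -111.4  259.3] F [ 0.2 -0.7  0. ] w 53.1 q [-0.35  0.17  1.57 -0.    1.4  -0.28]
t 42.7 pos [500.  -60.1 299.8] F [ 0.3 -0.  -0. ] w 52.6 q [-0.29  0.02  1.66 -0.    1.46  0.93]
```

View pics/k3o.png

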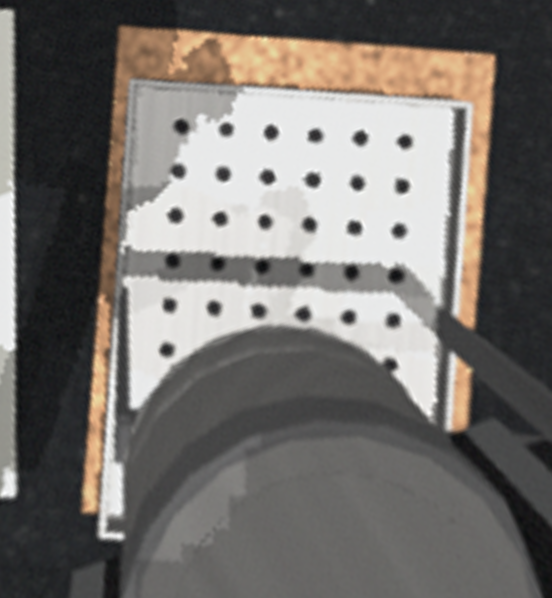

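View pics/k3.png

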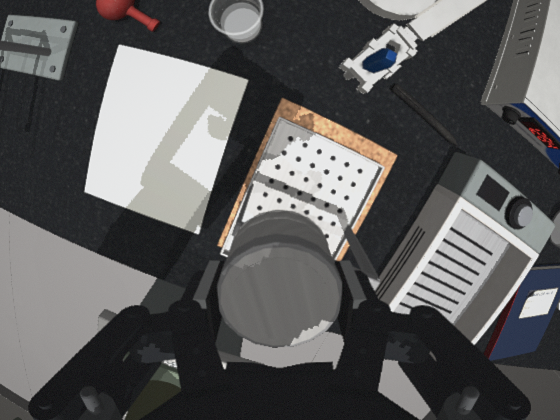

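View pics/k3t.png

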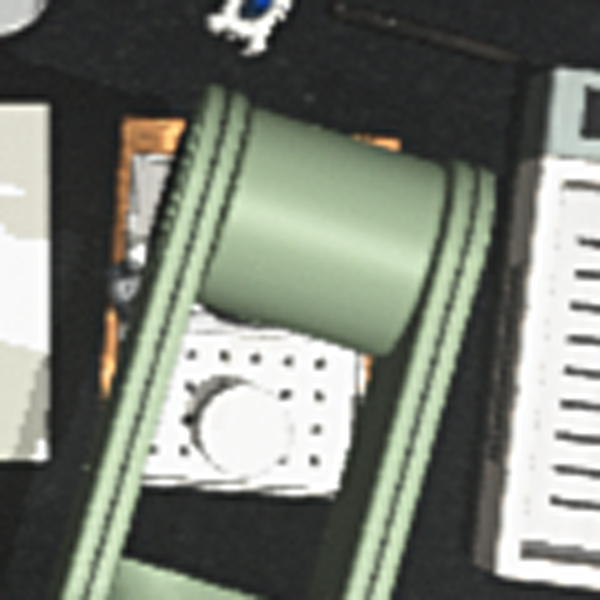

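Run:
```python
from h import *
for n in('top','scene'):
    a=np.load(f'a_{n}.npz');W=cloud(n,a['d'])
    m=(W[...,0]>590)&(W[...,0]<720)&(W[...,2]>100)&(W[...,2]<260)&(W[...,1]>-160)&(W[...,1]<-10)
    Q=W[m]
    for y0 in range(-160,-10,10):
        k=Q[(Q[:,1]>=y0)&(Q[:,1]<y0+10)]
        if len(k): i=k[:,0].argmin();print(n,y0,len(k),k[i].round(),'z',k[:,2].min().round(),k[:,2].max().round())
```

```text
top -150 9 [ 708. -140.  175.] z 173.0 179.0
top -140 33 [ 690. -131.  163.] z 162.0 181.0
top -130 61 [ 664. -122.  129.] z 129.0 181.0
top -120 82 [ 641. -111.  147.] z 125.0 172.0
top -110 48 [ 628. -101.  137.] z 135.0 160.0
top -100 66 [616. -95. 143.] z 129.0 203.0
top -90 61 [625. -90. 137.] z 126.0 205.0
top -80 13 [629. -74. 129.] z 126.0 149.0
top -70 2 [630. -69. 142.] z 137.0 142.0
scene -150 4 [ 712. -141.  174.] z 174.0 184.0
scene -140 15 [ 694. -133.  166.] z 164.0 182.0
scene -130 31 [ 674. -121.  148.] z 147.0 182.0
scene -120 59 [ 639. -110.  136.] z 135.0 180.0
scene -110 27 [ 636. -100.  139.] z 133.0 171.0
scene -100 51 [619. -93. 135.] z 123.0 196.0
scene -90 97 [617. -89. 130.] z 102.0 199.0
scene -80 22 [629. -71. 133.] z 128.0 186.0
scene -70 12 [628. -69. 138.] z 131.0 152.0
```

Run:
```python
from h import *
V=lambda *a:np.array(a,float)
r=R(20)
ctrl.move_l(V(529.7,-68.3,300),r,vel=120)
print(ctrl.move_l(V(529.7,-68.3,75),vel=60,threshold=3));ctrl.hold(.2);st();wgrab('l1')
```

```text
False
t 47.3 pos [529.8 -68.3  75.1] F [-0.2  0.1  0.1] w 52.8 q [-0.29  0.34  1.79  0.    1.01  0.93]
```

View pics/l1.png

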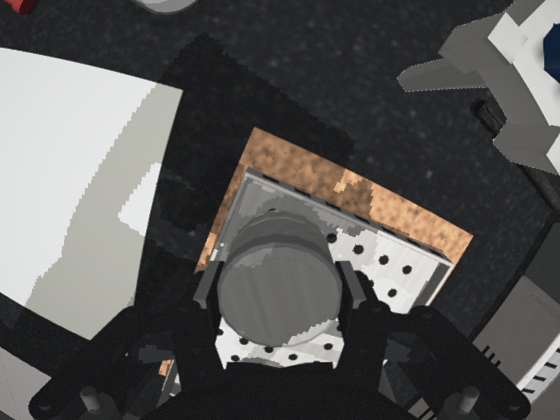

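Run:
```python
from h import *
V=lambda *a:np.array(a,float)
print(ctrl.move_l(V(529.7,-68.3,46),vel=20,threshold=3));st();wgrab('l2')
```

```text
True
t 48.5 pos [529.6 -68.3  49.7] F [-0.5  0.5  4.5] w 53.1 q [-0.29  0.39  1.79 -0.    0.96  0.93]
```

View pics/l2.png

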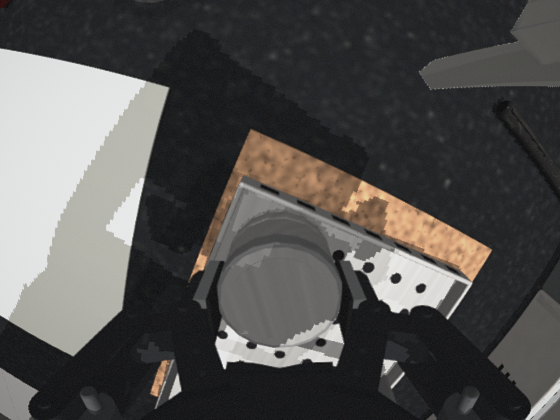

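Run:
```python
from h import *
V=lambda *a:np.array(a,float)
ctrl.gripper_to(70);print(ctrl.move_l(V(529.7,-68.3,300),vel=100,threshold=5));st()
ctrl.gripper_to(85)
ctrl.move_ptp(V(461,-150,330),R(86));st();wgrab('m1')
for z,f in((18,'m2'),(159,'m3')):
    o=wortho('m1',z,340,600,-220,20,2.3);cv2.imwrite(f'pics/{f}.png',o[...,::-1])
```

```text
False
t 51.6 pos [529.5 -68.2 299.5] F [ 0.3 -0.5 -0.6] w 70.2 q [-0.29  0.09  1.58  0.    1.47  0.93]
t 53.1 pos [ 461.1 -149.9  330. ] F [-0.2  0.1  0.3] w 85.0 q [-0.49 -0.04  1.65  0.    1.53 -0.42]
```

View pics/m1.png

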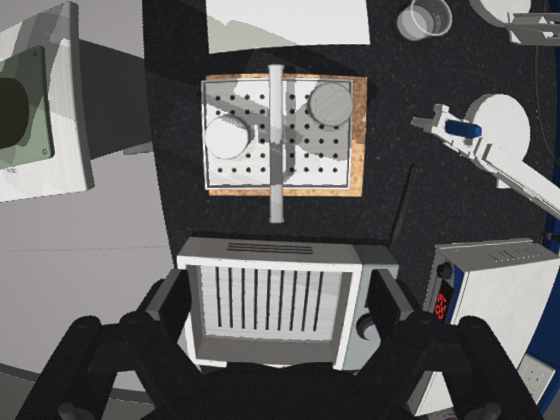

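View pics/m2.png

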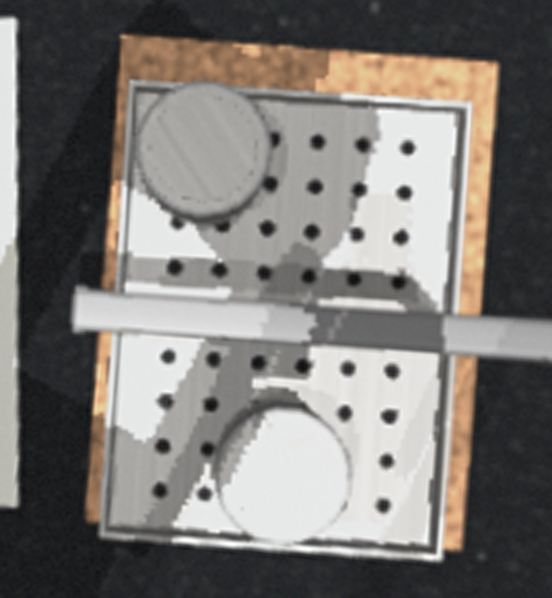

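View pics/m3.png

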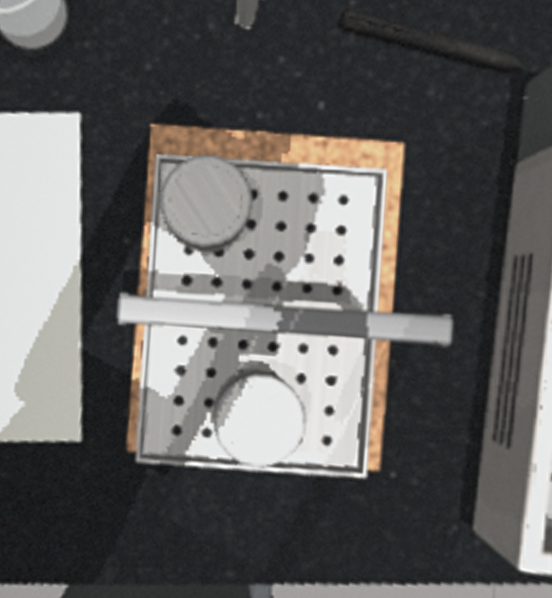

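Run:
```python
from h import *
V=lambda *a:np.array(a,float)
r=R(86.3);x,y=461.3,-104.1
ctrl.move_ptp(V(x,y,260),r)
print(ctrl.move_l(V(x,y,158),r,vel=80,threshold=6));st()
ctrl.gripper_to(0,force=110);st()
ctrl.move_l(V(x,y,178),vel=30);ctrl.hold(.3);st();wgrab('n1')
```

```text
False
t 55.0 pos [ 461.8 -104.3  158.6] F [0.7 0.1 0.3] w 85.1 q [-0.41  0.1   1.88 -0.    1.16 -0.34]
t 55.7 pos [ 461.2 -104.1  158.3] F [-1.5 -0.1  3.8] w 9.7 q [-0.41  0.1   1.88 -0.    1.16 -0.34]
t 56.8 pos [ 461.2 -104.1  177.8] F [-0.3 -0.1 -6.7] w 9.9 q [-0.41  0.07  1.87 -0.    1.2  -0.34]
```

View pics/n1.png

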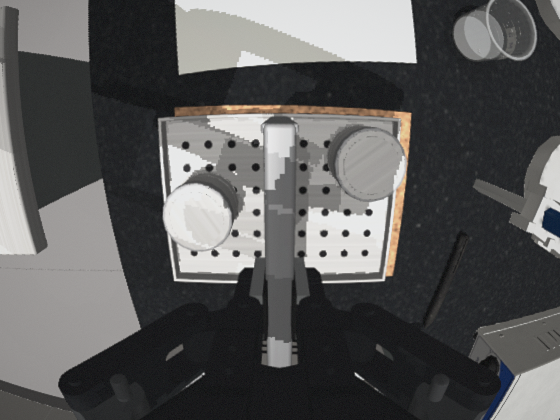

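Run:
```python
from h import *
V=lambda *a:np.array(a,float)
ctrl.move_l(V(461.3,-104.1,270),vel=100)
ctrl.move_l(V(428.2,-359.3,270),R(83.5),vel=110);ctrl.hold(.3);st()
ctrl.move_l(V(428.2,-359.3,245),vel=60);ctrl.hold(.3);st()
wgrab('o1');p,d=optics.grab_frame('top');crop(p,365,170,485,310,4.2,'o1t.png')
p,d=optics.grab_frame('scene');crop(p,300,130,460,250,5,'o1s.png')
o=wortho('o1',70,300,620,-500,-220,2.0);cv2.imwrite('pics/o2.png',o[...,::-1])
```

```text
t 60.7 pos [ 428.2 -359.2  270. ] F [ 0.1 -0.2 -6.3] w 10.0 q [-0.85  0.16  1.57 -0.    1.41 -0.74]
t 61.6 pos [ 428.4 -359.5  245.5] F [ 0.3  0.6 -6.9] w 10.0 q [-0.85  0.18  1.59  0.    1.37 -0.74]
```

View pics/o1.png

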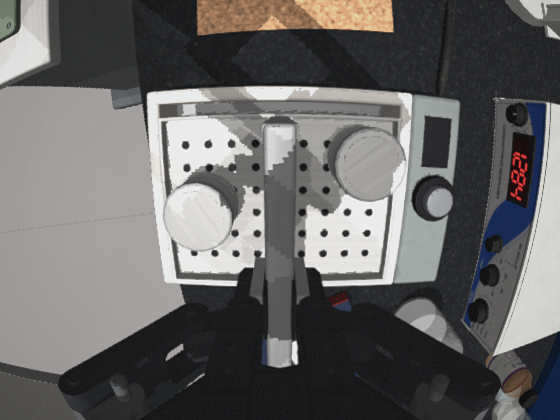

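View pics/o1t.png

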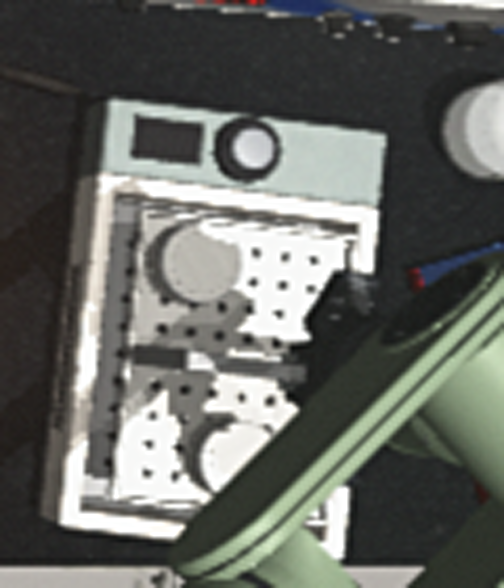

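View pics/o1s.png

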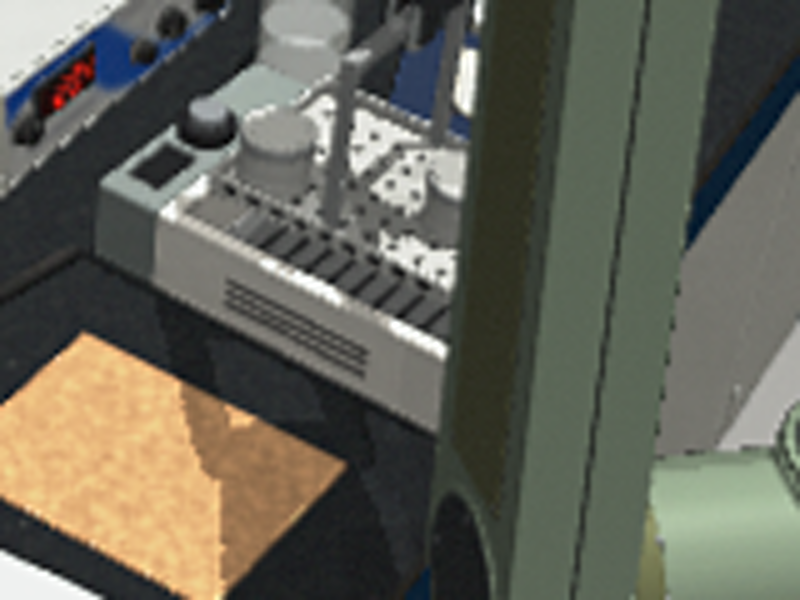

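View pics/o2.png

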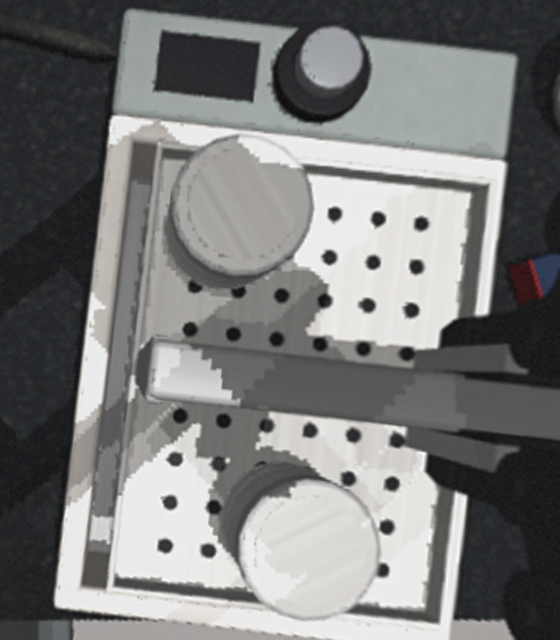

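Run:
```python
from h import *
V=lambda *a:np.array(a,float)
print(ctrl.move_l(V(428.6,-359.3,205),vel=40,threshold=3));st()
wgrab('p1')
print(ctrl.move_l(V(428.6,-359.3,174),vel=30,threshold=3));st()
print(ctrl.move_l(V(428.6,-359.3,164),vel=12,threshold=4));st();wgrab('p2')
```

```text
False
t 62.9 pos [ 428.8 -359.5  205.4] F [ 0.8 -0.4 -7.8] w 9.9 q [-0.85  0.22  1.63 -0.    1.29 -0.74]
False
t 64.1 pos [ 428.8 -359.5  174.3] F [ 0.1 -0.4 -6.3] w 10.0 q [-0.85  0.25  1.66  0.    1.22 -0.74]
True
t 64.6 pos [ 428.5 -359.5  168.3] F [-0.4  0.2  5.5] w 9.9 q [-0.85  0.26  1.67 -0.    1.21 -0.74]
```

View pics/p2.png

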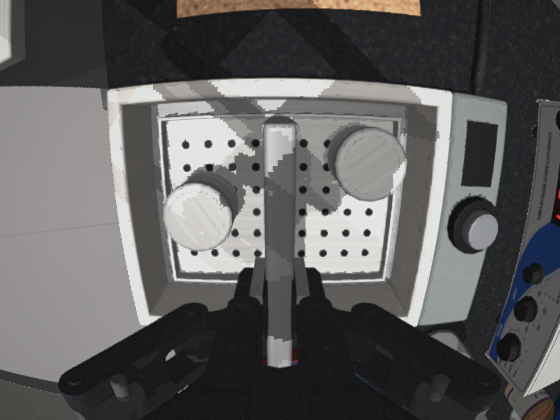

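Run:
```python
from h import *
V=lambda *a:np.array(a,float)
ctrl.gripper_to(85);print(ctrl.move_l(V(428.6,-359.3,300),vel=120,threshold=6));st()
ctrl.gripper_to(0,force=40)
ctrl.move_ptp(V(560,-440,240),R(83.5));s=st();wgrab('q1')
a=np.load('q1.npz');c=optics.camera_params('wrist')
for z in (70,88): 
    o=wortho('q1',z,500,640,-460,-300,4);cv2.imwrite(f'pics/q_{z}.png',o[...,::-1])
p,d=optics.grab_frame('top');np.savez('q_top.npz',p=p,d=d);o=ortho('top',p,88,500,640,-460,-300,4);cv2.imwrite('pics/q_t88.png',o[...,::-1])
crop(p,365,170,485,310,4.2,'q_t.png')
W=cloud('top',d);m=(W[...,2]>76)&(W[...,2]<100)&(abs(W[...,0]-580)<30)&(abs(W[...,1]+375)<30);Q=W[m];print(len(Q),np.median(Q,0),np.percentile(Q[:,2],[10,50,90]),Q.min(0),Q.max(0))
```

```text
False
t 66.7 pos [ 428.2 -358.9  298.8] F [-0.7 -0.3  0.2] w 85.0 q [-0.85  0.15  1.52 -0.    1.48 -0.74]
t 68.2 pos [ 559.5 -439.7  239.8] F [-1.1  0.4 -0.6] w 0.1 q [-0.79  0.51  1.18 -0.    1.46 -0.67]
186 [ 579.89822356 -374.2793459    85.33934445] [78.53227699 85.33934445 93.59926785] [ 557.24892398 -399.21608423   76.43279272] [ 601.66184769 -345.36671678   98.64621032]
```

View pics/q_88.png

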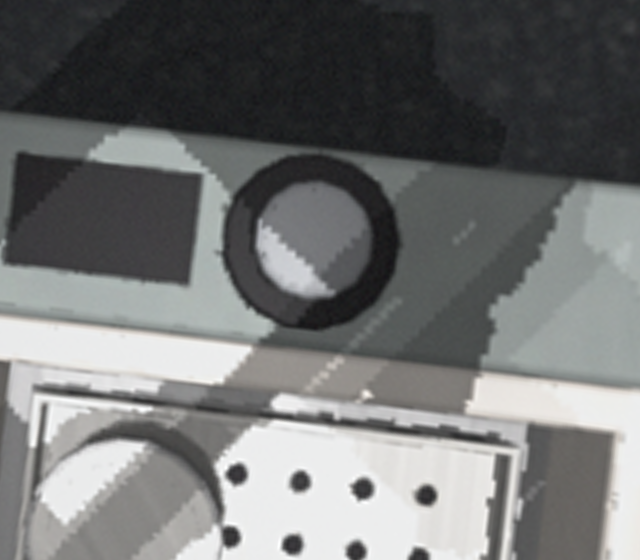

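View pics/q_t88.png

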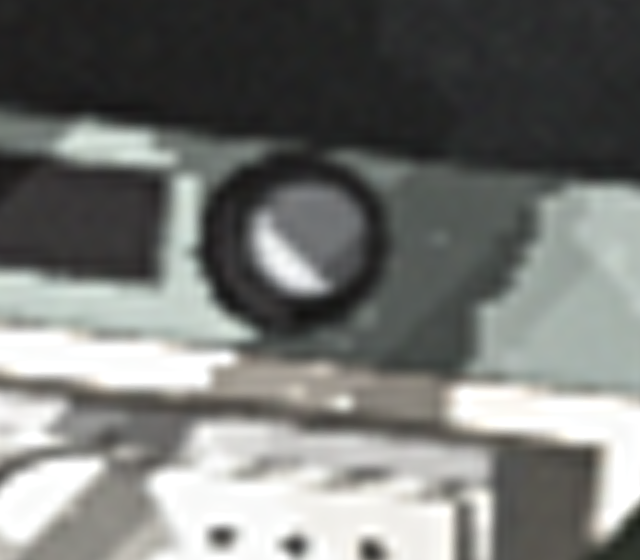

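View pics/q1.png

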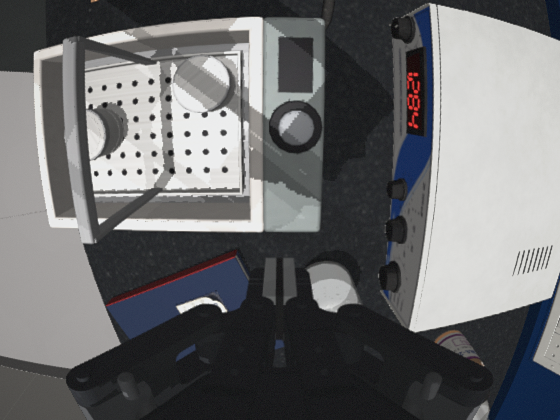

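View pics/q_t.png

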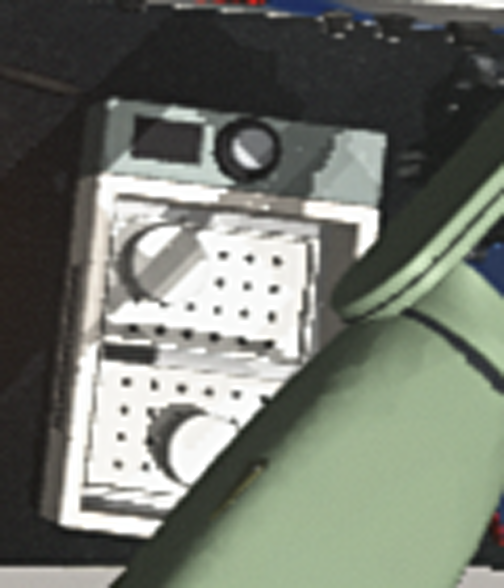

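Run:
```python
from h import *
W=cloud('top',np.load('a_top.npz')['d'])
m=(W[...,2]>95)&(W[...,0]>600)&(W[...,0]<900)&(W[...,1]<-290)&(W[...,1]>-470);Q=W[m];print(Q.min(0).round(),Q.max(0).round())
V=lambda *a:np.array(a,float);r=R(173.5)
ctrl.move_ptp(V(565,-385,240),r)
ctrl.move_ptp(V(580.5,-377.7,150),r);wgrab('r0')
print(ctrl.move_l(V(580.5,-377.7,104),vel=15,threshold=2.5));s=st()
z=s['eef_pos'][2]
```

```text
[ 683. -470.   95.] [ 900. -290.  122.]
True
t 72.2 pos [ 580.5 -377.7  114. ] F [ 1.4 -0.3  2.8] w -0.2 q [-0.7   0.58  1.34  0.    1.22 -2.16]
```

View pics/r0.png

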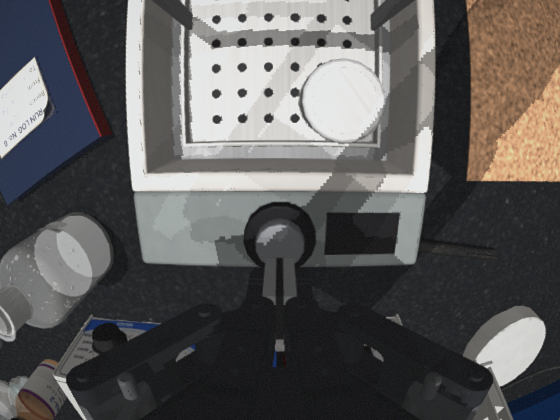

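Contact is at TCP z≈114, so the button top is at about 89 mm. I'll press on to the stop.

Run:
```python
from h import *
V=lambda *a:np.array(a,float)
print(ctrl.move_l(V(580.5,-377.7,102),vel=10,threshold=12));s=st();ctrl.hold(.4);st()
wgrab('s0')
ctrl.move_l(V(580.5,-377.7,150),vel=60);ctrl.hold(.2);st();wgrab('s1')
```

```text
True
t 72.8 pos [ 580.5 -377.7  111.4] F [-0.7  1.6  5.1] w 0.1 q [-0.7   0.58  1.34 -0.    1.22 -2.16]
t 73.2 pos [ 580.6 -377.8  111.2] F [-1.8  1.2  5.2] w 0.3 q [-0.7   0.58  1.34 -0.    1.22 -2.16]
t 74.3 pos [ 580.2 -377.4  149.2] F [ 0.3  0.6 -0.1] w -0.1 q [-0.7   0.54  1.32 -0.    1.28 -2.16]
```

Run:
```python
from h import *
V=lambda *a:np.array(a,float)
ctrl.move_l(V(580.5,-377.7,118),vel=60);ctrl.hold(.2)
for z in np.arange(116,99,-1.0):
    ctrl.move_l(V(580.5,-377.7,z),vel=10);ctrl.hold(.15)
    F=np.mean([sensors.read_state()['force'] for _ in range(1)],0);print(z,sensors.read_state()['eef_pos'][2].round(2),F.round(1))
    if F[2]>14: break
wgrab('s2');ctrl.hold(.3)
ctrl.move_l(V(580.5,-377.7,150),vel=60);ctrl.hold(.2);st();wgrab('s3')
```

```text
116.0 116.46 [ 0.5 -0.5  1.1]
115.0 115.34 [ 1.  -0.9  1.9]
114.0 114.24 [ 1.8 -0.7  3.5]
113.0 113.25 [ 3.1 -1.1  3.7]
112.0 112.22 [ 2.  -1.3  4.7]
111.0 111.21 [ 2.5 -1.3  3.9]
110.0 111.06 [ 1.7 -0.5  7.2]
109.0 111.03 [ 0.2 -0.1 12.1]
108.0 110.92 [-1.4  0.3 15.2]
t 80.3 pos [ 580.2 -377.5  149.3] F [-0.2  0.2 -0.3] w 0.1 q [-0.7   0.54  1.32 -0.    1.28 -2.16]
```

Run:
```python
from h import *
V=lambda *a:np.array(a,float)
ctrl.move_l(V(580.5,-377.7,280),vel=150)
ctrl.move_ptp(V(430,-330,340),R(83.5));wgrab('t1')
ctrl.move_ptp(V(430,0,330),R(90));st()
p,d=optics.grab_frame('top');cv2.imwrite('pics/t2.png',p[...,::-1])
p,d=optics.grab_frame('scene');crop(p,220,120,420,270,4,'t3.png')
```

```text
t 84.0 pos [430.4  -0.7 330.2] F [-0.2 -0.6 -0.1] w -0.1 q [-0.2  -0.16  1.77 -0.    1.54 -0.2 ]
```

View pics/t1.png

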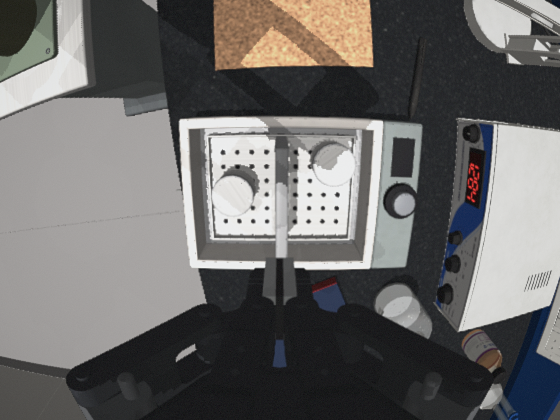

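View pics/t2.png

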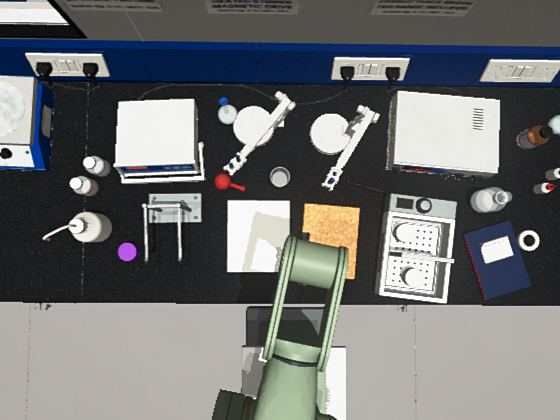

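View pics/t3.png

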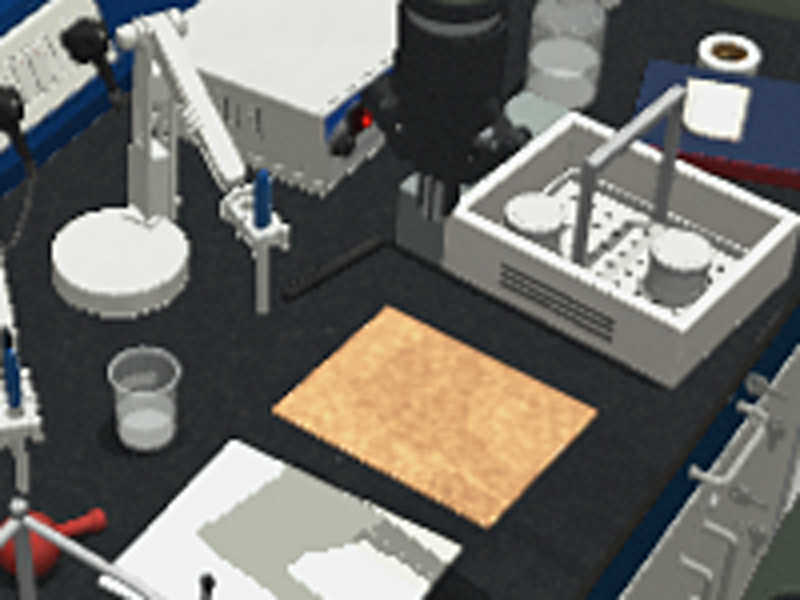

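The top and scene views show the basket flat in the well at about (416,245) px with both tins upright. The button is released, the white mat is clear, and the beaker (280,176), pen, bulb (222,182) and purple look-alike (127,252) are where they were.

```bash
python3 -c "
from plant import ctrl
print(ctrl.finish_job())"
```

```text
the job is handed in; nothing more can be done
None
```

The job is done and handed in at about 84 s. The basket stands flat in the dryer's well with both tins upright in it, and the start button was pressed after that and released.

- **Tins:** Two tins were on the white mat, and both are in the basket. One was knocked a few centimetres aside during the run, so I found it again before grasping it. I left the purple look-alike alone.
- **Problem while loading:** My first try at placing the second tin was bad. The gripper pushed the carrying bar and slid the basket about 13 mm towards the robot, so it overhung the cork mat's near edge by roughly 10 mm. The tin also touched down briefly on the basket's wall. I backed off, measured the basket again and placed the tin on the floor near a far corner, but did not re-centre the basket on the mat.
- **Carrying and setting down:** The basket looked level in the pictures while it was carried. It touched the well floor at the expected height, with the TCP at 168.3 mm.
- **Button:** I pressed it twice. On the first press the force stop tripped early and I could not be sure it was all the way down. The second press reached the hard stop after about 6 mm of travel, at about 15 N. The first press reached nearly the same depth (TCP at 111.2 mm, against 111.0 mm at the stop).
- **Last pictures:** The beaker, pen and bulb are where they started, and the robot is touching nothing.

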